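# Wind back and pin the sprung clothesline tensioner

## Robot

A 7-joint arm with a two-finger parallel gripper is mounted at the origin on the work surface. World frame = base frame: x ahead of the robot, y to its left, z up, the work surface at z = 0. Lengths are in m, angles in rad, forces in N, time in s.
With the tool pointing down it reaches from about 0.425 to 0.925 m from the base axis. Payload 6.8 kg.
Tool frame: the origin (TCP) lies on the mounting face of the last link; the fingertips stand 173 mm ahead of it and the grasp point (between the pads) lies 155 mm ahead of it; z points along the fingers, y is the line along which they close (so a half turn about z gives the same grasp; the last joint's range is limited). The gripper opens to 85 mm and grips with 20 to 120 N. Pads are 22 mm wide; open, the fingers measure 114 mm over their backs; the gripper's body (76 mm by 85 mm) begins 54 mm behind the grasp point. The pads swing forward as they close: fully open they stand 13 mm farther back than shut.
Start: joints at [1.018, 0.477, 0.022, 1.555, -0.011, 1.109, -0.083], TCP at [0.29, -0.609, 0.405] pointing down, gripper open.
Joint ranges: [-2.96, 2.96], [-0.34, 2.1], [-1.41, 1.46], [0.24, 2.44], [-1.37, 4.51], [0.17, 1.92], [-2.96, 2.96]. Speed limits (rad/s): [2.39, 2.39, 3.14, 3.14, 3.14, 3.14, 3.14].

## Interface

Orientations are given as a unit quaternion [w, x, y, z].
In Python, from station import bot gives the robot as it stands. The module is installed in compiled form; this text tells all that it offers.
- The arm moves only by the shell command python3 -m pendant 'ROWS' [FORCE]. ROWS is JSON, a list of rows, each a list of 5 numbers: the finger opening in m, from 0 to 0.0854, then the shift along the tool's x, y, z in m, then the turn about the tool's z in degrees. In form: [[jaw, x, y, z, yaw], ...]. A call has 1 to 12 rows; each row shifts and turns the commanded pose from where the row before left it, along the tool's axes as they then stand; what a row does not reach is not made up. A row lasts 1/12 s, in which the tool goes at most 41.7 mm and 7.16 degrees, less where a joint would pass 70% of its speed; a pose out of reach is approached as far as the arm can. A call with a gripper value outside its range is refused whole. The fingers move at their own pace and stop on an object; FORCE is the grip in N (left out, the last holds). Time passes only in rows, so rows that do not move let the fingers close. It gives the time, the measured TCP pose, the force, the opening and the grip force at its end, in the units of the state.
- bot.get_obs(): the state, without advancing time (a new reading comes with each control period).
- bot.read_camera(name): name is "side" or "top" or "wrist"; returns (picture, depth): 420x560x3 uint8, blue, green, red; 420x560 float32, m along the optical axis (not along the pixel's ray), 0 where there is no reading.
- bot.camera_model(name): a dict with "intrinsics" (3x3 intrinsics, pixels), "dist_coeffs" ([k1, k2, p1, p2, k3] as OpenCV has them; the pictures are not rectified), "R" (3x3) and "t" (3): a world point X has camera coordinates R X + t. Camera axes: x right, y down, z forward; pixel columns grow to the right and rows downward; lengths in m; the calibration is good to about 2 mm. A picture is of the moment at which its call begins: read the wrist's pose just before it. camera_model takes no time and is no camera call; for the wrist camera it gives the pose at the moment of the call.
- bot.hand_in(): hands the job in; it is judged then, once.
Trained networks look in the newest picture that a camera, given by its name, has taken for a name from the list of things; names that differ only in an ending like _2 or _b are one class to them, and where a whole thing is asked for, a point or a joint stands for the part that bears it (a point fixed in the world has none). Each returns a list of dicts, best first, with "score" (0 to 1); they miss things now and then, are a little off and sometimes report something else, mostly with a low value. They report only what shows in the picture. A call takes as long as a camera call.
- bot.boxes_of(name, camera): "at" ([column, row] in pixels, amid what is visible of it).
- bot.trace(name, camera): "mask" (420x560 bool, what is visible of it) and "at" ([column, row] in pixels, amid what is visible of it).
- bot.pinpoint(name, camera): "at" ([column, row] in pixels: a listed point, or the origin of a listed thing).
The state is a dict: "t": time; "q": joint angles; "joint_vel": joint speeds; "joint_torque": joint torques, N m; "eef_pos": TCP position; "tool_rot": TCP orientation; "contact_force": force on the tool from outside, world axes, zero at the start; "torque": the same for the moment, N m; "gripper_width": opening from 0.0 (shut) to 1.0 (fully open); "grasp_force": force on a finger pad.
Only numpy, scipy, OpenCV 4.12 (cv2) and the standard library are available. Lean on these libraries where they do the work, as an engineer would, in place of code of your own. Each camera call takes 0.05 s, during which the arm holds its last target. There are 200 camera calls.

## Task

The clothesline tensioner has to be locked back before a new line is fitted. Take the steel locking pin out of its wooden block, put it through the hole in the sprung wheel, and with it wind the wheel counter-clockwise (seen from above) while feeling for the hidden locking hole underneath. When the pin drops, push it fully home and let go so that it holds the wheel; never force the pin, and leave the jar, tin, scoop and brush alone.

Things in the scene. Friction and masses are not known exactly. Their poses are not given: they have to be found in the camera images.
- pin: Loose plain steel locking pin, about 90 g, 74 mm long, upright at the start with its shank in the wooden block. Origin at its centre half-way up (37 mm above the tip); z points from tip to head. Shank 10 mm diameter, 30 mm long, nose tapered over the last 3 mm; above it a round grip head 22 mm in diameter, 44 mm tall (from 7 mm below to 37 mm above the origin).
- block: Fixed wooden parking block, 60 x 60 mm, 42 mm tall, with a bore in the middle of its top (13 mm wide, 36 mm deep) in which the pin stands, its head resting on the block. Origin at the centre of its underside.
- tensioner: Fixed clothesline tensioner with an upright axle: round metal drum, 88 mm radius at the foot, a grey wheel on top (78 mm radius; flat face 52 mm high, rim 57 mm high; axle end 7 mm radius, 64 mm high; flat spiral spring within 23 mm radius). Origin on the axle at the underside, z up, x towards the wheel's hole when unwound. All contact forces of the tensioner on the pin, added up, must stay under 35 N.
- wheel_hole (a point): Mouth of the only hole in the wheel (12 mm wide, through the 10 mm thick wheel, chamfered), in the top face 52 mm above the tensioner's origin, 40 mm from the axle; turns with the wheel, z up. Pin through it with its tip on the hidden plate: pin centre 77 mm above the tensioner's origin; fully home, head on the wheel: 59 mm.
- wheel (a joint): Turning angle of the wheel in rad: 0 unwound (against its stop), growing counter-clockwise seen from above, end stop at 1.25. A spring always drives it back to 0: at the hole the push needed is about 2 N at 0 and 5 N at 1 rad.
- plate (a point): Point on the axle in the top face of the flat steel plate hidden under the wheel, 40 mm above the tensioner's origin. The plate has one chamfered locking hole, 13 mm wide and 30 mm deep, 40 mm from the axle. Its angle differs from one tensioner to the next and cannot be seen: the wheel's hole comes over it somewhere between 0.42 and 0.98 rad of winding.
- jar: Glass jar with screw lid, 76 mm diameter, 110 mm tall, a bystander. Origin at the centre of its underside.
- tin: Open steel tin of wooden clothes pegs, 90 mm diameter, 80 mm tall, a bystander. Origin at the centre of its underside.
- scoop: Yellow plastic scoop, tray 100 x 75 x 40 mm with a 110 mm handle, a bystander. Origin at the centre of the tray's underside.
- brush: Flat brush with a wooden handle, lying down, about 200 mm long, a bystander. Origin at the middle of its underside.

How it is judged:
By the outcome, as a careful person would: the job done as asked, in the order asked, and still so for the second after the job is handed in, with the robot touching nothing.
It also fails if it takes over 72 s, if anything falls off the work surface, if the arm or the gripper's body presses on something with over 40 N, if the wrist force passes 120 N, or if a joint passes its speed limit or range.

## Working session

There is one attempt and no reset: what is moved stays moved. The work goes in short steps, Python scripts to look and compute and a shell command to move; the robot and the scene stay as the last step left them, time stands still between calls to the robot, and variables do not carry over. Pictures are saved under pics/ and viewed, at most 10 in all, crops included, and the job is handed in when it is done.

```bash
mkdir -p pics; cat > h.py <<'E'
import numpy as np, cv2
from station import bot
def ray(cam,px,m=None):
    m=m or bot.camera_model(cam)
    u=cv2.undistortPoints(np.array([[px]],float),np.array(m["intrinsics"]),np.array(m["dist_coeffs"]))[0,0]
    R=np.array(m["R"]);t=np.array(m["t"])
    return -R.T@t, R.T@np.array([u[0],u[1],1.])
def onz(cam,px,z,m=None):
    o,d=ray(cam,px,m); return o+d*(z-o[2])/d[2]
def dep(cam,px,D,m=None):
    o,d=ray(cam,px,m); c,r=int(round(px[0])),int(round(px[1]))
    w=D[max(r-1,0):r+2,max(c-1,0):c+2]; w=w[w>0]
    return o+d*np.median(w) if w.size else None
E
python3 - <<'E'
from h import *
np.set_printoptions(precision=4,suppress=True)
ims=[]
o=bot.get_obs();print(o["eef_pos"],o["tool_rot"],o["contact_force"],o["gripper_width"])
for c in("top","side"):
    im,D=bot.read_camera(c);ims.append(im)
    for n,z in(("pin",.049),("block",0),("tensioner",0),("wheel_hole",.052),("jar",0),("tin",0),("scoop",0),("brush",0)):
        for r in bot.pinpoint(n,c)[:2]:
            print(c,n,round(r["score"],2),np.round(r["at"],1),onz(c,r["at"],z),dep(c,r["at"],D))
for c,i in zip(("top","side"),ims): cv2.imwrite(f"pics/{c}.png",i)
print(bot.get_obs()["t"])
E
```

```text
[ 0.2903 -0.6091  0.4037] [-0.0008  0.9754  0.2206 -0.0003] [-0.3385 -0.6439  0.4976] 1.003923654462653
top pin 0.5 [342.8 264.9] [ 0.4877 -0.1637  0.049 ] [ 0.4875 -0.1564  0.086 ]
top pin 0.21 [125.1 221. ] [0.5913 0.3803 0.049 ] [0.5928 0.3851 0.0355]
top block 0.79 [338.  266.6] [ 0.4835 -0.1607  0.    ] [ 0.4834 -0.1529  0.0419]
top tensioner 0.97 [240.2 252.1] [0.5189 0.0959 0.    ] [0.517  0.0925 0.0526]
top wheel_hole 0.73 [232.7 240.7] [0.5451 0.1118 0.052 ] [0.5459 0.1128 0.04  ]
top jar 0.67 [418.7 229.9] [ 0.5827 -0.3799  0.    ] [ 0.5744 -0.3461  0.0845]
top tin 0.7 [120.1 225.2] [0.5856 0.4102 0.    ] [0.5789 0.3853 0.0666]
top scoop 0.67 [344.6 263.1] [ 0.4928 -0.1783  0.    ] [ 0.4918 -0.1608  0.086 ]
top scoop 0.61 [120.2 281.4] [0.441  0.4009 0.    ] [0.4411 0.4001 0.0021]
top brush 0.74 [259.1 144.4] [0.811  0.0513 0.    ] [0.8045 0.0508 0.0201]
side pin 0.56 [336.7 201.4] [ 0.495  -0.1752  0.049 ] [ 0.4823 -0.152   0.0674]
side block 0.61 [332.1 217.7] [ 0.4962 -0.1611 -0.    ] [ 0.4756 -0.1243  0.0314]
side block 0.29 [272.8 261.3] [0.5133 0.0891 0.    ] [0.4772 0.1373 0.0535]
side tensioner 0.83 [273.4 262.6] [0.5091 0.0921 0.    ] [0.4732 0.1402 0.0536]
side wheel_hole 0.91 [257.9 247.2] [0.5386 0.1179 0.052 ] [0.5381 0.1185 0.0527]
side jar 0.68 [347.7 173.7] [ 0.5833 -0.3884  0.    ] [ 0.5623 -0.3485  0.028 ]
side tin 0.73 [160.9 317. ] [ 0.5931  0.3999 -0.    ] [0.5525 0.4297 0.0533]
side scoop 0.57 [214.4 353.8] [0.4283 0.4004 0.    ] [0.4265 0.4021 0.0031]
side brush 0.73 [161.9 319. ] [0.5868 0.4027 0.    ] [0.5506 0.4295 0.0481]
0.9
```

View pics/top.png

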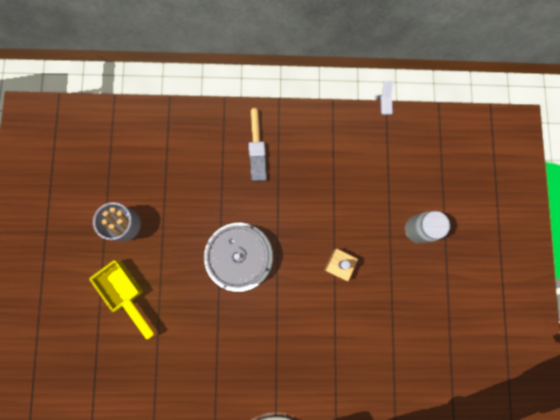

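View pics/side.png

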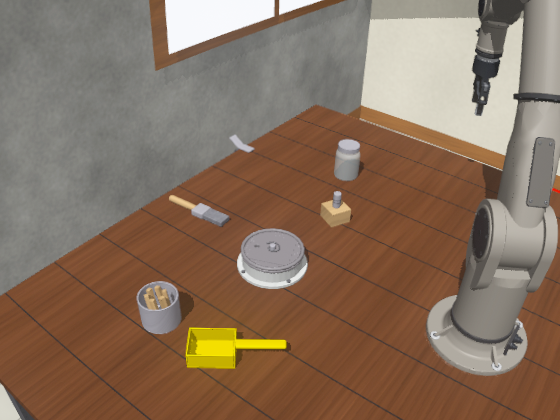

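The top view shows the wheel centred at about (239,257) with its hole at about (232,241). The pin stands in the block at (345,265), the jar is at (432,226), the tin and scoop are on the left, and the brush is behind. The networks agree, apart from a false "scoop" on the block. The side view confirms the layout. Moving above the pin.

```bash
python3 -m pendant '[[0.06,0.028,-0.0245,0,0],[0.06,0.028,-0.0245,0,0],[0.06,0.028,-0.0245,0,0],[0.06,0.028,-0.0245,0,0],[0.06,0.028,-0.0245,0,0],[0.06,0.028,-0.0245,0,0],[0.06,0.028,-0.0245,0,0],[0.06,0.028,-0.0245,0,0],[0.06,0.028,-0.0245,0,0],[0.06,0.028,-0.0245,0.01,0],[0.06,0.028,-0.0245,0.01,0],[0.06,0.028,-0.0245,0.01,0]]' 30
python3 -m pendant '[[0.06,0.01,-0.01,0.02,0],[0.06,0.01,-0.01,0.02,0],[0.06,0,0,0,0],[0.06,0,0,0,0]]'
python3 - <<'E'
from h import *
np.set_printoptions(precision=4,suppress=True)
o=bot.get_obs();print(o["eef_pos"],o["tool_rot"],o["t"])
m=bot.camera_model("wrist")
im,D=bot.read_camera("wrist");cv2.imwrite("pics/w1.png",im)
for n,z in(("pin",.049),("block",0)):
    for r in bot.pinpoint(n,"wrist")[:2]: print(n,r["score"],r["at"],onz("wrist",r["at"],z,m),dep("wrist",r["at"],D,m))
r=bot.trace("pin","wrist")
for k in r[:2]:
    M=k["mask"]&(D>0); v,u=np.nonzero(M)
    P=np.array([dep("wrist",(a,b),D,m) for a,b in zip(u,v)])
    T=P[abs(P[:,2]-.086)<.004]; print(k["score"],len(T),T.mean(0) if len(T) else 0,(T.min(0)+T.max(0))/2 if len(T) else 0, np.ptp(T,axis=0) if len(T) else 0)
E
```

```text
t: 1.9
eef_pos: [0.4677, -0.1977, 0.3749]
tool_rot: [0.0, 0.975, 0.22, 0.001]
contact_force: [1.3, -0.3, 0.1]
gripper_width: 0.7
grasp_force: 0.0
t: 2.23
eef_pos: [0.4765, -0.1724, 0.3343]
tool_rot: [-0.0, 0.975, 0.221, -0.001]
contact_force: [-0.1, -0.5, 0.8]
gripper_width: 0.702
grasp_force: 0.0
[ 0.4765 -0.1724  0.3343] [-0.0004  0.9752  0.2213 -0.0009] 2.2333
pin 0.98 [281.0, 188.2] [ 0.4888 -0.1662  0.049 ] [ 0.4976 -0.1622  0.0867]
block 0.83 [274.8, 174.7] [ 0.4865 -0.1607  0.    ] [ 0.4975 -0.1569  0.0541]
0.55 781 [ 0.4891 -0.1624  0.0866] [ 0.4884 -0.1627  0.085 ] [0.0215 0.0216 0.0059]
```

```bash
python3 -m pendant '[[0.06,0.0152,-0.0036,0.02,0],[0.06,0,0,0.025,0],[0.06,0,0,0.025,0],[0.06,0,0,0.02,0],[0.06,0,0,0.014,0],[0.06,0,0,0,0],[0.0,0,0,0,0],[0.0,0,0,0,0],[0.0,0,0,0,0],[0.0,0,0,0,0],[0,0,0,0,0],[0,0,0,0,0]]' 40

```

```text
t: 3.43
eef_pos: [0.4895, -0.1632, 0.2322]
tool_rot: [0.001, 0.975, 0.22, 0.001]
contact_force: [-1.7, 0.0, 6.1]
gripper_width: 0.246
grasp_force: 39.1
```

```bash
python3 -m pendant '[[0,0,0,0,0],[0,0,0,0,0],[0,0,0,0,0]]'

```

```text
t: 3.68
eef_pos: [0.4895, -0.1632, 0.2322]
tool_rot: [0.001, 0.975, 0.22, 0.001]
contact_force: [-2.3, -0.0, 7.1]
gripper_width: 0.243
grasp_force: 39.1
```

```bash
python3 -m pendant '[[0,0,0,-0.01,0],[0,0,0,-0.02,0],[0,0,0,-0.025,0],[0,0,0,-0.025,0],[0,0,0,-0.02,0],[0,0,0,0,0]]'
python3 -m pendant '[[0,0.014,-0.0215,0,0],[0,0.0155,-0.0235,0,0],[0,0.0155,-0.0235,0,0],[0,0.0155,-0.0235,0,0],[0,0.0155,-0.0235,0,0],[0,0.0155,-0.0235,0,0],[0,0.0155,-0.0235,0,0],[0,0.0155,-0.0235,0,0],[0,0,0,0,0],[0,0,0,0,0]]'
cat > look.py <<'E'
from h import *
import sys
np.set_printoptions(precision=4,suppress=True)
o=bot.get_obs();print(o["eef_pos"],o["tool_rot"],o["contact_force"],o["t"])
for c in("wrist","top"):
    m=bot.camera_model(c)
    im,D=bot.read_camera(c);cv2.imwrite(f"pics/{c}_{sys.argv[1]}.png",im)
    for n,z in(("pin",o["eef_pos"][2]-.18),("tensioner",0),("wheel_hole",.052)):
        for r in bot.pinpoint(n,c)[:2]: print(c,n,round(r["score"],2),np.round(r["at"],1),onz(c,r["at"],z,m),dep(c,r["at"],D,m))
E
python3 look.py 2
```

```text
t: 4.18
eef_pos: [0.4902, -0.1632, 0.3356]
tool_rot: [0.002, 0.975, 0.22, 0.004]
contact_force: [0.8, -0.5, -0.6]
gripper_width: 0.243
grasp_force: 39.3
t: 5.02
eef_pos: [0.5192, 0.0596, 0.3307]
tool_rot: [-0.0, 0.975, 0.222, -0.0]
contact_force: [0.3, -1.5, -1.9]
gripper_width: 0.243
grasp_force: 39.4
[0.5192 0.0596 0.3307] [-0.0003  0.9749  0.2225 -0.    ] [ 0.2639 -1.5167 -1.8887] 5.0167
wrist pin 0.69 [281.5 265.5] [0.5208 0.0597 0.1507] [0.5286 0.0634 0.1673]
wrist tensioner 0.79 [237.4 184. ] [0.5077 0.0989 0.    ] [0.5224 0.0978 0.0532]
wrist wheel_hole 0.75 [224.9 146.9] [0.5438 0.1173 0.052 ] [0.5417 0.1184 0.041 ]
```

View pics/wrist_2.png

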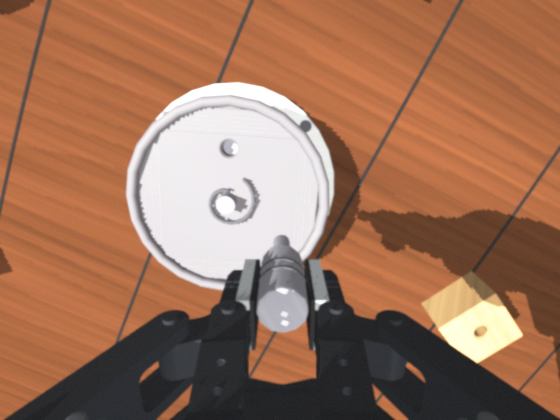

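The wrist picture shows the wheel hole at about (230,147), the axle end at (226,205) and the pin nose at (281,238). The rim spans columns 128–330 and rows 97–288. The pin is held upright.

```bash
python3 - <<'E'
from h import *
np.set_printoptions(precision=4,suppress=True)
g=cv2.cvtColor(cv2.imread("pics/wrist_2.png"),cv2.COLOR_BGR2GRAY)
w=g[130:165,210:250]; v,u=np.nonzero(w<w.max()-50); print("dark hole px",u.mean()+210,v.mean()+130,len(u))
for n,p,z in(("hole",(230,147),.052),("axle",(226,205),.064),("L",(128,185),.057),("R",(330,185),.057),("T",(232,97),.057),("B",(232,288),.057),("nose",(281,238),.1105)):
    print(n,onz("wrist",p,z))
E
```

```text
dark hole px 226.1830985915493 147.93896713615024 213
hole [0.5459 0.1108 0.052 ]
axle [0.5077 0.096  0.064 ]
L [0.488  0.1691 0.057 ]
R [0.5529 0.0323 0.057 ]
T [0.5791 0.1225 0.057 ]
B [0.4409 0.0643 0.057 ]
nose [0.5191 0.0563 0.1105]
```

```bash
python3 -m pendant '[[0,0.01,-0.0127,0.01,0],[0,0.01,-0.0125,0.012,0],[0,0.008,-0.0125,0.01,0],[0,0,0,0,0],[0,0,0,0,0],[0,0,0,0,0]]'
sed -i 's/("wrist","top")/("wrist",)/' look.py; python3 look.py 3; python3 -c "
import cv2
i=cv2.imread('pics/wrist_3.png');cv2.imwrite('pics/w3c.png',cv2.resize(i[40:300,140:430],None,fx=2.2,fy=2.2,interpolation=cv2.INTER_CUBIC))"
```

```text
t: 5.92
eef_pos: [0.5286, 0.1029, 0.2989]
tool_rot: [0.0, 0.975, 0.22, -0.0]
contact_force: [0.7, -0.5, -1.3]
gripper_width: 0.241
grasp_force: 39.3
[0.5286 0.1029 0.2989] [ 0.0003  0.9755  0.2202 -0.    ] [ 0.7334 -0.4637 -1.3484] 5.9167
wrist pin 0.8 [281.5 268.6] [0.5288 0.1021 0.1189] [0.5376 0.1062 0.1373]
wrist tensioner 0.59 [272.9 224. ] [0.507  0.1002 0.    ] [0.5255 0.1072 0.0531]
wrist wheel_hole 0.65 [273.8 197.5] [0.5425 0.1145 0.052 ] [0.5395 0.1134 0.0408]
```

View pics/w3c.png

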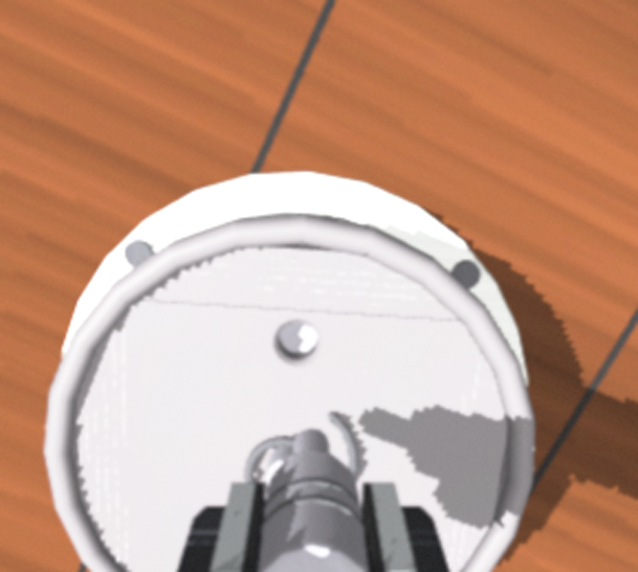

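The crop shows the hole at crop (297,339), or full-frame (275,194). The nose is at full-frame (281.4,238), and the rim runs from crop column 47 to 533 with its top at row 217.

```bash
python3 - <<'E'
from h import *
from scipy.optimize import least_squares
np.set_printoptions(precision=4,suppress=True)
f=lambda c,z:onz("wrist",(140+c[0]/2.2,40+c[1]/2.2),z)
h=f((297,339),.052)
for z in(.0775,.079): print("nose",f((311,436),z))
P=np.array([f(c,.057) for c in((47,445),(533,445),(303,216),(130,280),(470,275),(67,525))])
s=least_squares(lambda p:np.hypot(P[:,0]-p[0],P[:,1]-p[1])-.078,[.51,.1])
print("hole",h,"c",s.x,s.fun*1e3,"ang",np.degrees(np.arctan2(*(h[:2]-s.x)[::-1])),np.hypot(*(h[:2]-s.x)))
# all-camera fit
n=f((311,436),.0787); d=(h-n)[:2]; a=np.radians(25.45)
print("tool shift x,y",d@[np.cos(a),np.sin(a)],d@[np.sin(a),-np.cos(a)])
E
```

```text
nose [0.5279 0.1018 0.0775]
nose [0.5285 0.1021 0.079 ]
hole [0.5452 0.1148 0.052 ] c [0.5081 0.0981] [-0.0216 -3.1229  0.0268 -1.6915  1.8014 -0.9092] ang 24.20143536564914 0.04064287131530436
tool shift x,y 0.020668349360155183 -0.004298513785045351
```

```bash
python3 -m pendant '[[0,0.01,-0.002,0,0],[0,0.0105,-0.0023,0,0],[0,0,0,0.01,0],[0,0,0,0.01,0],[0,0,0,0,0],[0,0,0,0,0],[0,0,0,0,0]]'
sed -i 's/range(2)/range(2)/' look.py; python3 look.py 4; python3 -c "
import cv2
i=cv2.imread('pics/wrist_4.png');cv2.imwrite('pics/w4c.png',cv2.resize(i[180:290,210:350],None,fx=5,fy=5,interpolation=cv2.INTER_CUBIC))"
```

```text
t: 6.7
eef_pos: [0.5449, 0.1163, 0.2782]
tool_rot: [0.0, 0.975, 0.221, -0.001]
contact_force: [0.5, 0.6, -1.2]
gripper_width: 0.245
grasp_force: 39.4
[0.5449 0.1163 0.2782] [ 0.0001  0.9754  0.2205 -0.0006] [ 0.5171  0.5596 -1.1672] 6.7
wrist pin 0.81 [284.4 268.9] [0.5453 0.1142 0.0982] [0.554  0.1185 0.1166]
wrist tensioner 0.88 [279.8 255.5] [0.5079 0.0998 0.    ] [0.5537 0.1206 0.1044]
wrist wheel_hole 0.58 [280.5 234.8] [0.5438 0.1159 0.052 ] [0.548  0.1178 0.0633]
```

View pics/w4c.png

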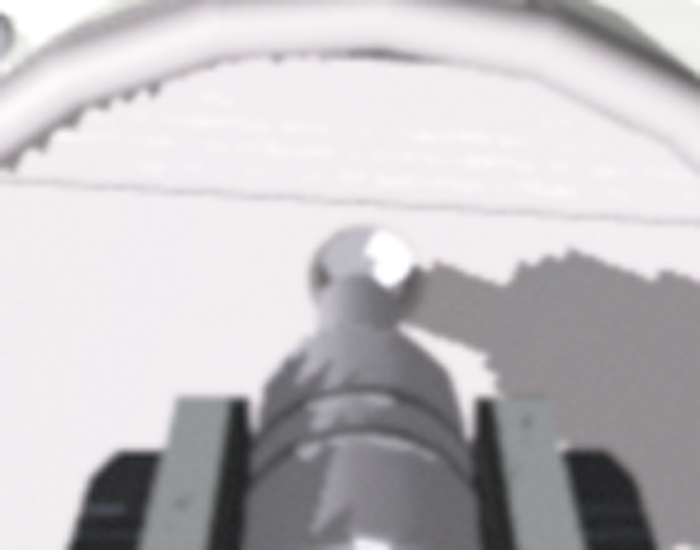

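The crop shows the chamfered hole edge spanning columns 308–425 with its top at row 225. The nose sits over it, about 1 mm left of centre. I'll nudge it and lower in small steps.

```bash
python3 -m pendant '[[0,-0.0005,0.0007,0.002,0],[0,0,0,0.002,0],[0,0,0,0.001,0],[0,0,0,0.001,0],[0,0,0,0.001,0],[0,0,0,0,0],[0,0,0,0,0]]'

```

```text
t: 7.48
eef_pos: [0.545, 0.1156, 0.2716]
tool_rot: [-0.0, 0.975, 0.221, -0.0]
contact_force: [0.1, -0.1, -1.0]
gripper_width: 0.24
grasp_force: 39.4
```

```bash
python3 -m pendant '[[0,0,0,0.001,0],[0,0,0,0.001,0],[0,0,0,0,0],[0,0,0,0,0]]'

```

```text
t: 7.82
eef_pos: [0.5449, 0.1156, 0.2696]
tool_rot: [0.0, 0.975, 0.221, -0.0]
contact_force: [-0.6, -0.7, -0.9]
gripper_width: 0.242
grasp_force: 39.4
```

```bash
python3 -m pendant '[[0,0,0,0.001,0],[0,0,0,0.001,0],[0,0,0,0,0],[0,0,0,0,0]]'

```

```text
t: 8.15
eef_pos: [0.545, 0.1156, 0.2676]
tool_rot: [0.0, 0.975, 0.221, -0.0]
contact_force: [-0.4, 0.8, -0.2]
gripper_width: 0.239
grasp_force: 39.4
```

```bash
python3 -m pendant '[[0,0,0,0.001,0],[0,0,0,0.001,0],[0,0,0,0,0],[0,0,0,0,0]]'

```

```text
t: 8.48
eef_pos: [0.545, 0.1156, 0.2656]
tool_rot: [0.0, 0.975, 0.221, -0.0]
contact_force: [0.6, -0.2, -1.4]
gripper_width: 0.244
grasp_force: 39.4
```

```bash
python3 -m pendant '[[0,0,0,0.001,0],[0,0,0,0.001,0],[0,0,0,0,0],[0,0,0,0,0]]'

```

```text
t: 8.82
eef_pos: [0.545, 0.1156, 0.2636]
tool_rot: [0.0, 0.975, 0.221, -0.0]
contact_force: [-0.2, 0.1, -0.6]
gripper_width: 0.245
grasp_force: 39.4
```

```bash
for i in 1; do python3 -m pendant '[[0,0,0,0.001,0],[0,0,0,0.001,0],[0,0,0,0,0],[0,0,0,0,0]]'; done

```

```text
t: 9.15
eef_pos: [0.5449, 0.1156, 0.2616]
tool_rot: [0.0, 0.975, 0.221, -0.0]
contact_force: [-0.6, 0.6, -1.2]
gripper_width: 0.246
grasp_force: 39.4
```

```bash
python3 -m pendant '[[0,0,0,0.0005,0],[0,0,0,0.0005,0],[0,0,0,0,0],[0,0,0,0,0]]'

```

```text
t: 9.48
eef_pos: [0.545, 0.1157, 0.2607]
tool_rot: [0.0, 0.975, 0.221, -0.0]
contact_force: [-0.1, -0.1, 0.1]
gripper_width: 0.24
grasp_force: 39.4
```

```bash
python3 -m pendant '[[0,0,0,0.0003,0],[0,0,0,0.0002,0],[0,0,0,0,0],[0,0,0,0,0]]'

```

```text
t: 9.82
eef_pos: [0.545, 0.1156, 0.2603]
tool_rot: [0.0, 0.975, 0.221, 0.0]
contact_force: [-1.1, 0.1, -0.5]
gripper_width: 0.241
grasp_force: 39.5
```

```bash
python3 -m pendant '[[0,0,0,0.0005,0],[0,0,0,0,0],[0,0,0,0,0]]'

```

```text
t: 10.07
eef_pos: [0.5452, 0.1157, 0.2601]
tool_rot: [0.0, 0.975, 0.221, 0.0]
contact_force: [-1.4, -0.3, 4.7]
gripper_width: 0.241
grasp_force: 40.0
```

```bash
python3 -m pendant '[[0,0,0,0.0005,0],[0,0,0,0,0],[0,0,0,0,0]]'

```

```text
t: 10.32
eef_pos: [0.5453, 0.1158, 0.26]
tool_rot: [0.0, 0.975, 0.221, 0.001]
contact_force: [-1.7, -0.7, 9.6]
gripper_width: 0.242
grasp_force: 40.4
```

```bash
python3 -m pendant '[[0,0,0,0.0005,0],[0,0,0,0,0],[0,0,0,0,0]]'

```

```text
t: 10.57
eef_pos: [0.5454, 0.1159, 0.2599]
tool_rot: [0.0, 0.975, 0.221, 0.001]
contact_force: [-2.0, -0.2, 11.4]
gripper_width: 0.244
grasp_force: 40.8
```

Plate contact came at TCP z 0.260, as predicted. Backing off to a light press and starting to wind.

```bash
python3 -m pendant '[[0,0,0,-0.0008,0],[0,-0.00005,-0.002,0,-2.865],[0,-0.00005,-0.002,0,-2.865],[0,-0.00005,-0.002,0,-2.865],[0,0,0,0,0]]'

```

```text
t: 10.98
eef_pos: [0.5432, 0.1195, 0.2601]
tool_rot: [0.001, 0.956, 0.294, 0.001]
contact_force: [1.7, -3.1, 3.6]
gripper_width: 0.243
grasp_force: 39.7
```

```bash
python3 -m pendant '[[0,-0.00005,-0.002,0,-2.865],[0,-0.00005,-0.002,0,-2.865],[0,0,0,0,0]]'

```

```text
t: 11.23
eef_pos: [0.541, 0.1228, 0.2602]
tool_rot: [0.001, 0.94, 0.341, 0.002]
contact_force: [3.3, -3.9, 3.7]
gripper_width: 0.245
grasp_force: 39.6
```

```bash
python3 -m pendant '[[0,-0.00005,-0.002,0,-2.865],[0,-0.00005,-0.002,0.0002,-2.865],[0,0,0,0,0]]'

```

```text
t: 11.48
eef_pos: [0.5386, 0.1258, 0.2602]
tool_rot: [0.001, 0.922, 0.388, 0.002]
contact_force: [4.3, -3.1, 3.5]
gripper_width: 0.245
grasp_force: 39.7
```

```bash
python3 -m pendant '[[0,-0.00001,-0.001,0.0001,-1.43],[0,-0.00001,-0.001,0,-1.43],[0,0,0,0,0]]'

```

```text
t: 11.73
eef_pos: [0.5374, 0.1272, 0.2602]
tool_rot: [0.001, 0.912, 0.41, 0.002]
contact_force: [3.8, -2.7, 2.7]
gripper_width: 0.241
grasp_force: 39.7
```

```bash
python3 -m pendant '[[0,-0.00001,-0.001,0.0003,-1.43],[0,0,0,0,0],[0,0,0,0,0]]'

```

```text
t: 11.98
eef_pos: [0.537, 0.1277, 0.2602]
tool_rot: [0.002, 0.907, 0.421, 0.003]
contact_force: [5.1, -3.7, 4.5]
gripper_width: 0.237
grasp_force: 40.0
```

```bash
python3 -m pendant '[[0,-0.00001,-0.001,0.0001,-1.43],[0,0,0,0,0],[0,0,0,0,0]]'

```

```text
t: 12.23
eef_pos: [0.5363, 0.1283, 0.2601]
tool_rot: [0.002, 0.902, 0.432, 0.003]
contact_force: [5.0, -3.9, 4.4]
gripper_width: 0.24
grasp_force: 39.9
```

```bash
python3 -m pendant '[[0,-0.00001,-0.001,0,-1.43],[0,0,0,0,0],[0,0,0,0,0]]'

```

```text
t: 12.48
eef_pos: [0.5355, 0.129, 0.2601]
tool_rot: [0.002, 0.896, 0.443, 0.003]
contact_force: [5.1, -4.3, 3.6]
gripper_width: 0.242
grasp_force: 39.9
```

```bash
python3 -m pendant '[[0,-0.00001,-0.001,0.0001,-1.43],[0,0,0,0,0],[0,0,0,0,0]]'

```

```text
t: 12.73
eef_pos: [0.5349, 0.1297, 0.2601]
tool_rot: [0.002, 0.891, 0.454, 0.003]
contact_force: [5.4, -3.8, 4.5]
gripper_width: 0.244
grasp_force: 39.9
```

```bash
python3 -m pendant '[[0,-0.00001,-0.001,0.0001,-1.43],[0,0,0,0,0],[0,0,0,0,0]]'

```

```text
t: 12.98
eef_pos: [0.5341, 0.1303, 0.2601]
tool_rot: [0.002, 0.885, 0.465, 0.003]
contact_force: [5.9, -4.2, 6.0]
gripper_width: 0.241
grasp_force: 39.9
```

```bash
python3 -m pendant '[[0,-0.00001,-0.001,0.0001,-1.43],[0,0,0,0,0],[0,0,0,0,0]]'

```

```text
t: 13.23
eef_pos: [0.5334, 0.1309, 0.2601]
tool_rot: [0.002, 0.879, 0.476, 0.003]
contact_force: [5.7, -4.3, 5.4]
gripper_width: 0.242
grasp_force: 39.9
```

```bash
python3 -m pendant '[[0,-0.00001,-0.001,0,-1.43],[0,0,0,0,0],[0,0,0,0,0]]'

```

```text
t: 13.48
eef_pos: [0.5326, 0.1315, 0.2601]
tool_rot: [0.002, 0.873, 0.487, 0.003]
contact_force: [5.9, -3.1, 5.0]
gripper_width: 0.245
grasp_force: 39.9
```

```bash
python3 -m pendant '[[0,-0.00001,-0.001,0,-1.43],[0,0,0,0,0],[0,0,0,0,0]]'

```

```text
t: 13.73
eef_pos: [0.5317, 0.1322, 0.2601]
tool_rot: [0.002, 0.867, 0.498, 0.003]
contact_force: [6.0, -3.0, 5.3]
gripper_width: 0.244
grasp_force: 39.9
```

```bash
python3 -m pendant '[[0,-0.00001,-0.001,0,-1.43],[0,0,0,0,0],[0,0,0,0,0]]'

```

```text
t: 13.98
eef_pos: [0.5307, 0.1329, 0.26]
tool_rot: [0.001, 0.861, 0.509, 0.003]
contact_force: [5.3, -3.0, 4.7]
gripper_width: 0.245
grasp_force: 39.9
```

```bash
python3 -m pendant '[[0,-0.00001,-0.001,0,-1.43],[0,0,0,0,0],[0,0,0,0,0]]'

```

```text
t: 14.23
eef_pos: [0.5294, 0.1336, 0.2597]
tool_rot: [0.001, 0.854, 0.52, 0.003]
contact_force: [5.2, -1.1, 3.3]
gripper_width: 0.242
grasp_force: 39.8
```

```bash
python3 -m pendant '[[0,0,-0.0005,0.0001,-0.7],[0,0,0,0,0],[0,0,0,0,0]]'

```

```text
t: 14.48
eef_pos: [0.5279, 0.1343, 0.2591]
tool_rot: [0.0, 0.851, 0.525, 0.002]
contact_force: [5.2, 0.5, 1.5]
gripper_width: 0.244
grasp_force: 39.7
```

```bash
python3 -m pendant '[[0,0,-0.0005,0.0002,-0.7],[0,0,0,0,0],[0,0,0,0,0]]'

```

```text
t: 14.73
eef_pos: [0.527, 0.1348, 0.2586]
tool_rot: [0.0, 0.848, 0.531, 0.001]
contact_force: [5.7, 0.0, 2.2]
gripper_width: 0.242
grasp_force: 39.7
```

```bash
python3 -m pendant '[[0,0.0002,-0.0003,0.0005,0],[0,0,0,0.0005,0],[0,0,0,0,0],[0,0,0,0,0]]'

```

```text
t: 15.07
eef_pos: [0.5267, 0.135, 0.2574]
tool_rot: [0.0, 0.848, 0.531, 0.001]
contact_force: [6.3, -0.0, 1.5]
gripper_width: 0.244
grasp_force: 39.7
```

Dropping in with hardly any resistance. Continuing down in checked steps.

```bash
python3 -m pendant '[[0,0.0002,0,0.0008,0],[0,0,0,0.0007,0],[0,0,0,0,0],[0,0,0,0,0]]'

```

```text
t: 15.4
eef_pos: [0.5266, 0.1352, 0.2558]
tool_rot: [0.0, 0.848, 0.531, 0.001]
contact_force: [4.8, -0.3, 1.4]
gripper_width: 0.247
grasp_force: 39.6
```

```bash
python3 -m pendant '[[0,0,0,0.001,0],[0,0,0,0.0005,0],[0,0,0,0,0],[0,0,0,0,0]]'

```

```text
t: 15.73
eef_pos: [0.5266, 0.1352, 0.2542]
tool_rot: [-0.0, 0.848, 0.531, 0.001]
contact_force: [5.3, 0.6, 0.6]
gripper_width: 0.244
grasp_force: 39.7
```

```bash
python3 -m pendant '[[0,0,0,0.001,0],[0,0,0,0.001,0],[0,0,0,0.001,0],[0,0,0,0,0],[0,0,0,0,0]]'

```

```text
t: 16.15
eef_pos: [0.5265, 0.1352, 0.2512]
tool_rot: [-0.0, 0.848, 0.531, 0.001]
contact_force: [5.5, 0.4, 1.2]
gripper_width: 0.243
grasp_force: 39.6
```

```bash
python3 -m pendant '[[0,0,0,0.001,0],[0,0,0,0.001,0],[0,0,0,0.001,0],[0,0,0,0,0],[0,0,0,0,0]]'

```

```text
t: 16.57
eef_pos: [0.5265, 0.1352, 0.2481]
tool_rot: [-0.0, 0.848, 0.531, 0.001]
contact_force: [6.1, 1.3, 1.3]
gripper_width: 0.244
grasp_force: 39.6
```

```bash
python3 -m pendant '[[0,0,0,0.001,0],[0,0,0,0.001,0],[0,0,0,0.001,0],[0,0,0,0,0],[0,0,0,0,0]]'

```

```text
t: 16.98
eef_pos: [0.5265, 0.1353, 0.2451]
tool_rot: [-0.0, 0.848, 0.531, 0.001]
contact_force: [5.3, 0.5, 1.0]
gripper_width: 0.241
grasp_force: 39.6
```

```bash
python3 -m pendant '[[0,0,0,0.001,0],[0,0,0,0.001,0],[0,0,0,0.0005,0],[0,0,0,0,0],[0,0,0,0,0]]'

```

```text
t: 17.4
eef_pos: [0.5265, 0.1353, 0.2427]
tool_rot: [-0.0, 0.848, 0.531, 0.001]
contact_force: [5.5, 1.1, 1.3]
gripper_width: 0.241
grasp_force: 39.7
```

```bash
python3 -m pendant '[[0,0,0,0.0006,0],[0,0,0,0,0],[0,0,0,0,0]]'

```

```text
t: 17.65
eef_pos: [0.5265, 0.1353, 0.2423]
tool_rot: [-0.0, 0.848, 0.531, 0.001]
contact_force: [5.0, 0.8, 2.4]
gripper_width: 0.243
grasp_force: 39.9
```

```bash
python3 -m pendant '[[0,0,0,0.0006,0],[0,0,0,0,0],[0,0,0,0,0]]'

```

```text
t: 17.9
eef_pos: [0.5267, 0.1353, 0.2422]
tool_rot: [0.0, 0.848, 0.531, 0.001]
contact_force: [4.3, 0.5, 7.6]
gripper_width: 0.239
grasp_force: 40.5
```

Fully home at TCP z 0.2422, exactly 18 mm below plate contact. Easing the side load, then releasing.

```bash
python3 -m pendant '[[0,0,0.0005,0,0],[0,0,0.0005,0,0],[0,0,0,0,0]]' 20; python3 -m pendant '[[0.05,0,0,0,0],[0.05,0,0,0,0],[0.05,0,0,0,0],[0.05,0,0,0,0],[0.05,0,0,0,0]]'

```

```text
t: 18.15
eef_pos: [0.5275, 0.1349, 0.2422]
tool_rot: [0.0, 0.848, 0.531, 0.001]
contact_force: [3.2, 0.5, 7.5]
gripper_width: 0.242
grasp_force: 40.4
t: 18.57
eef_pos: [0.5265, 0.1344, 0.2409]
tool_rot: [-0.0, 0.848, 0.531, -0.001]
contact_force: [-0.5, 0.2, 0.5]
gripper_width: 0.58
grasp_force: 0.0
```

```bash
python3 -m pendant '[[0.05,0,0,-0.005,0],[0.05,0,0,-0.01,0],[0.05,0,0,-0.02,0],[0.05,0,0,-0.03,0],[0.05,0,0,-0.03,0],[0.05,-0.03,0,-0.01,0],[0.05,-0.03,0,0,0],[0.05,0,0,0,0],[0.05,0,0,0,0],[0.05,0,0,0,0]]'
python3 look.py 5; python3 - <<'E'
from h import *
m=bot.camera_model("wrist");im,D=bot.read_camera("wrist")
k=bot.trace("pin","wrist")[0];v,u=np.nonzero(k["mask"]&(D>0))
P=np.array([dep("wrist",(a,b),D,m) for a,b in zip(u,v)]);T=P[P[:,2]>np.percentile(P[:,2],95)-.006]
print(k["score"],"head top",np.round((T.min(0)+T.max(0))/2,4),np.round(np.median(T,axis=0),4))
E
```

```text
t: 19.4
eef_pos: [0.501, 0.0808, 0.3472]
tool_rot: [0.0, 0.848, 0.531, 0.001]
contact_force: [-0.0, 0.4, -0.8]
gripper_width: 0.586
grasp_force: 0.0
[0.501  0.0808 0.3472] [0.0001 0.8477 0.5306 0.0005] [-0.0151  0.4105 -0.7599] 19.4
wrist pin 0.56 [280.9 128.6] [0.5307 0.1413 0.1672] [0.5283 0.1367 0.0971]
wrist tensioner 0.84 [279.9 164.6] [0.5093 0.1007 0.    ] [0.5139 0.1093 0.0542]
wrist wheel_hole 0.84 [281.9 126.8] [0.528  0.1347 0.052 ] [0.5293 0.1374 0.0967]
0.95 head top [0.5283 0.1332 0.0946] [0.5285 0.1333 0.0969]
```

View pics/wrist_5.png

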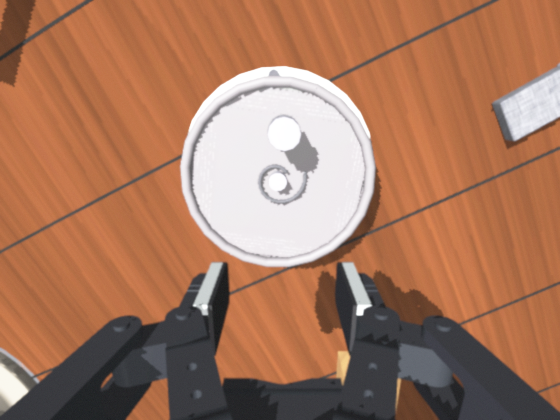

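The picture shows the pin head upright at (284,133) on the wheel. Its top measures 0.097 m against 0.096 m expected, so it is home and the wheel is holding in the wound position. The gripper is clear.

```bash
python3 -c "
from station import bot
print(bot.hand_in())"
```

```text
the job is handed in; nothing more can be done
None
```

The wheel was wound about 0.6 rad counter-clockwise; the pin dropped into the hidden hole, was pushed fully home, and holds the wheel with the gripper clear; handed in at about 20 s, with no force reading above about 12 N.

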